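Pop the sample hatch of a specimen box

ROBOT

A 7-joint arm with a two-finger parallel gripper is mounted at the origin on the work surface. World frame = base frame: x ahead of the robot, y to its left, z up, the work surface at z = 0. Lengths are in m, angles in rad, forces in N, time in s.
With the tool pointing down it reaches from about 0.4 to 0.9 m from the base axis. Payload 5.5 kg.
Tool frame: the origin (TCP) lies midway between the tips of the shut fingers; the grasp point (between the pads) lies 19 mm behind it (manip.grip_depth is the distance from the TCP to the grasp point, in m); z points along the fingers, y is the line along which they close (so a half turn about z gives the same grasp; the last joint's range is limited). The gripper opens to 92 mm and grips with 3 to 60 N. Pads are 19 mm wide; open, the fingers measure 130 mm over their backs; the gripper's body (75 mm by 190 mm) begins 47 mm behind the grasp point.
Start: joints at [-1.022, 0.501, -0.427, 1.55, 0.221, 1.138, -0.21], TCP at [0.183, 0.624, 0.227] pointing down, gripper open.
Joint ranges: [-2.88, 2.88], [-0.31, 2.03], [-1.54, 1.56], [0.2, 2.42], [-1.41, 4.55], [0.19, 2.02], [-2.57, 2.57]. Speed limits (rad/s): [2.57, 2.57, 3.14, 3.14, 3.14, 3.14, 3.14].

INTERFACE

Orientations are given as a unit quaternion [x, y, z, w].
In Python, from bench import manip, effector, viewer gives the robot as it stands. Calls block until the motion is done:
- manip.move_pose(position, orientation): joint-space move of the TCP to a pose.
- manip.servo_line(position, ori=None, vel=0.15): straight line of the TCP; ori=None keeps the orientation; vel is the mean speed in m/s.
- manip.movej(angles): joint-space move.
- effector.open_jaws() and effector.close(f_grip=None): open the fingers fully, or close them until they stop; f_grip is the grip in N (None keeps the last).
- manip.sleep(seconds).
- manip.solve_ik(position, orientation): joint angles nearest the present ones, or None.
- viewer.get_image(name): name is "scene" or "top"; returns the picture (420x560x3 uint8, red, green, blue); there is no depth.
- viewer.get_calibration(name): a dict with "vfov" (degrees; the focal length in pixels is half the picture's height over the tangent of half this angle, whatever the lens; pixels are square), "cx", "cy" (the principal point, pixels), "eye" and "attitude" of the camera in the world. Camera axes: x right, y down, z forward; pixel columns grow to the right and rows downward; lengths in m; the calibration is good to about 2 mm. A picture is of the moment at which its call begins. get_calibration takes no time and is no camera call.
A pose or a line that the arm cannot do raises manip.PlanningError and nothing moves.
- manip.hand_in(): hands the job in; it is judged then, once.
Readings, each from a call of its own:
- manip.current_clock(): time.
- manip.current_q(): joint angles.
- manip.current_joint_velocities(): joint speeds.
- manip.current_tau(): joint torques, N m.
- manip.current_tool_pos(): TCP position.
- manip.current_tcp_rot(): TCP orientation.
- manip.current_force(): force on the tool from outside, world axes, zero at the start.
- manip.current_wrist_torque(): the same for the moment, N m.
- manip.current_finger_gap(): finger opening in m.
- manip.current_gripper_force(): force on a finger pad.
Only numpy, scipy, OpenCV 4.12 (cv2) and the standard library are available. Lean on these libraries where they do the work, as an engineer would, in place of code of your own. Each camera call takes 0.05 s, during which the arm holds its last target. There are 200 camera calls.

TASK

Open the hatch on top of the specimen box by its push-push latch: with the fingertips press the ribbed free edge of the hatch gently down once, as far as it goes, then let go so that it pops up, and keep clear for a good three seconds to see that it stays fully open. Do not lift or shift the box, do not push the opened hatch down again, and leave the things standing around and on the box as they are.

Things in the scene. Friction and masses are not known exactly. Their poses are not given: they have to be found in the camera images.
- box: Specimen box, loose, grey painted steel, 170 x 200 x 70 mm (x, y, z), 1.1 to 2 kg. Origin: centre of its underside; z up; -x is its front, with a dark display and a small dial. The hatch is the bare aluminium plate on the +y half of its flat top, 10 mm above it, over a well with a mounted specimen; hatch top 87 mm above the bench when shut. The -y half carries a loose ring.
- hatch (a joint): Hatch angle, rad: about 0.01 shut and latched, -0.08 pressed to its stop, 1.15 fully open (free edge about 180 mm above the bench). A push-push latch holds it against a spring: one press past -0.045 (5 mm at the press spot) frees it, and when let go it swings up by itself in about 1 s and stays. Pressing the open hatch down to the stop latches it again.
- press_spot (a point): Point to press, on the hatch's upper face amid four black ribs (1 mm high, 50 mm long) along its free edge, which is 13 mm further towards the box's -x. Moves with the hatch. When shut it is at (-0.038, 0.035, 0.087) m in the box frame. A straight push down takes 2 to 3 N over 8 mm to a firm stop. The plate stands proud of the deck: no recess to enter.
- hatch_hinge (a point): Middle of the hatch's hinge line, which runs along the box's y, 90 mm from the press spot towards the box's +x and 82 mm above the bench. The hatch plate is 99 x 90 x 6 mm (along the box's x, y, z when shut); two brackets and a steel rod mark the hinge.
- puck: Bystander: brown resin specimen mount, a cylinder 48 mm in diameter and 28 mm high. Origin: centre of its underside. Loose.
- cup: Bystander: small open steel cup, 44 mm in diameter, 32 mm high. Origin: centre of its underside. Loose.
- cartridge: Bystander: white plastic bottle, 36 mm in diameter, 85 mm high, standing. Origin: centre of its underside. Loose.
- ring: Bystander: steel ring, 34 mm outside, 22 mm inside, 12 mm high, lying on the deck of the box beside the hatch. Origin: centre of its underside. Loose.

How it is judged:
On the way, in this order (a step that is already met when the one before it is completed fails the run):
1. the fingers press the shut hatch in (value of joint hatch below -0.02 rad and contact force between the fingers and box above 0.5 N), for 0.02 s.
2. the hatch has popped fully open and stays so for 2 s with the robot clear of the box (value of joint hatch above 1 rad and not (contact force between any of the fingers, the arm and box above 0.05 N)), for 2 s.
At the end, for the whole second after the job is handed in: The hatch stands open beyond 1.0 rad and at rest; the box is within 20 mm of where it stood, level and at rest; every bystander is upright and within 20 mm of where it stood (value of joint hatch above 1 rad and velocity of joint hatch between -0.1 and 0.1 rad/s and linear speed of box below 0.02 m/s and distance of each of box, puck, cup, cartridge, ring from where it was at the start of the episode below 0.02 m and angle between box's own z axis and vertical below 0.05 rad and angle between each of puck, cup, cartridge, ring's own z axis and vertical below 0.2 rad); the robot touches nothing.
It fails at once if the box is lifted, tipped or shifted (height (world z) of box above 0.008 m or angle between box's own z axis and vertical above 0.08 rad or distance of box from where it was at the start of the episode above 0.02 m).
It fails at once if the robot pushes the opened hatch down again (value of joint hatch above 0.15 rad and velocity of joint hatch below -0.15 rad/s and contact force between any of the fingers, the arm and box above 0.3 N).
It fails at once if the hatch or box is pressed with more than 40 N (contact force between any of the fingers, the arm and box above 40 N).
It fails at once if a bystander is moved by more than 20 mm, lifted or knocked over (distance of any of puck, cup, cartridge, ring from where it was at the start of the episode above 0.02 m or angle between any of puck, cup, cartridge, ring's own z axis and vertical above 0.2 rad).
It also fails if it takes over 40 s, if anything falls off the work surface, if the arm or the gripper's body presses on something with over 40 N, if the wrist force passes 120 N, or if a joint passes its speed limit or range.

## Working session

There is one attempt and no reset: what is moved stays moved. The work goes in short steps, each a Python script; the robot and the scene stay as the last script left them, time stands still between calls to the robot, and variables do not carry over. Pictures are saved under pics/ and viewed, at most 10 in all, crops included, and the job is handed in when it is done.

```bash
mkdir -p pics; python3 - <<'E'
from bench import manip, effector, viewer
import cv2
for n in("scene","top"):
    cv2.imwrite(f"pics/{n}0.png",viewer.get_image(n)[:,:,::-1]); print(viewer.get_calibration(n))
print(manip.current_clock(),manip.current_tool_pos(),manip.current_tcp_rot())
E
```

```text
{'vfov': 53.34047195296891, 'cx': 276.29673806531525, 'cy': 214.12946043435429, 'eye': array([ 1.26081767, -0.07857743,  0.54446581]), 'attitude': array([ 0.6968039 ,  0.54472732, -0.28625549, -0.36850275])}
{'vfov': 54.59389637536849, 'cx': 274.6089884908924, 'cy': 206.80399239868464, 'eye': array([0.54466309, 0.10739609, 0.86877762]), 'attitude': array([-0.7050004 ,  0.70874846, -0.01570533,  0.02008495])}
0.1 [0.18312986 0.62300633 0.22576724] [ 1.42390786e-01  9.89810131e-01 -8.65421808e-04 -1.39698027e-04]
```

View pics/top0.png

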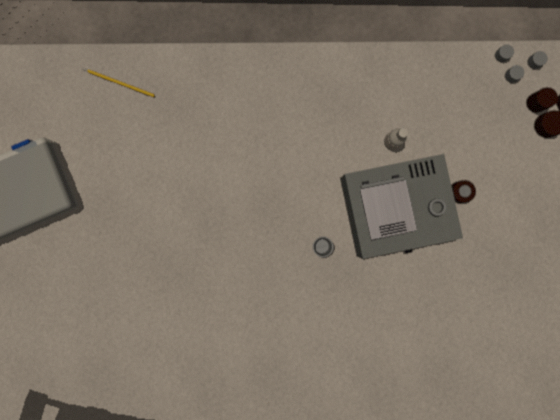

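View pics/scene0.png

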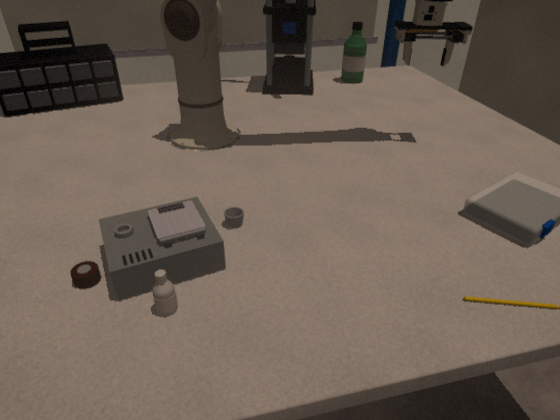

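The top view shows the box at about (402,207), with its ribbed hatch edge near (393,228). The ring is at (437,207), the cup at (323,247), the bottle at (397,138) and the puck at (463,191). I'll enlarge this area.

```bash
python3 - <<'E'
import cv2
i=cv2.imread("pics/top0.png")[140:270,310:480]
cv2.imwrite("pics/c.png",cv2.resize(i,None,fx=4.5,fy=4.5,interpolation=cv2.INTER_CUBIC))
E
```

```text
(no output)
```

View pics/c.png

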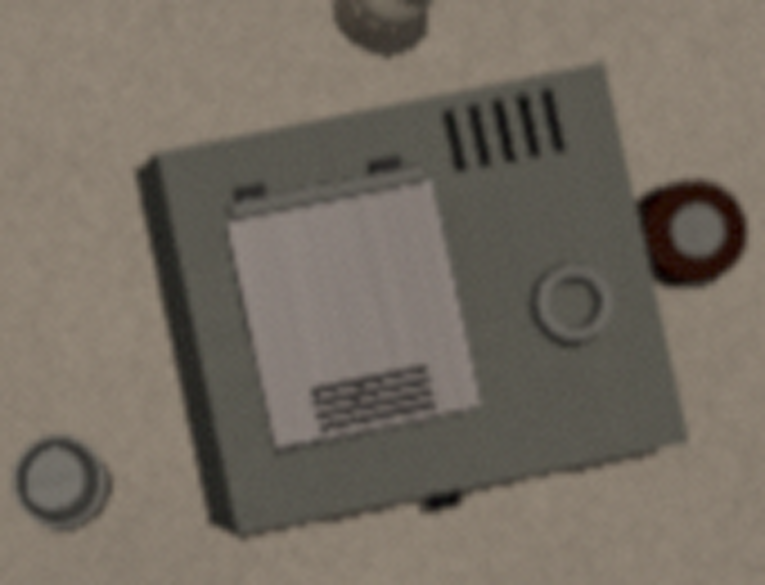

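The enlarged crop shows the deck corners at (158,157), (603,65), (687,440) and (240,537), and the rib centre at about (375,398).

```bash
cat > h.py <<'E'
import numpy as np
from scipy.spatial.transform import Rotation as R
from bench import viewer
def ray(name,px,z):
    c=viewer.get_calibration(name); f=210/np.tan(np.radians(c["vfov"])/2)
    d=R.from_quat(c["attitude"]).apply([(px[0]-c["cx"])/f,(px[1]-c["cy"])/f,1])
    return c["eye"]+d*(z-c["eye"][2])/d[2]
E
python3 - <<'E'
from h import *
np.set_printoptions(precision=4,suppress=True)
cr=lambda p:(310+(p[0]+.5)/4.5-.5,140+(p[1]+.5)/4.5-.5)
P=np.array([ray("top",cr(p),.07) for p in[(158,157),(603,65),(687,440),(240,537)]])
print(P,np.linalg.norm(P-np.roll(P,-1,0),axis=1))
ey=(P[0]-P[1]+P[3]-P[2]);ex=(P[0]+P[1]-P[2]-P[3])
yaw=np.arctan2(ex[1],ex[0]);y2=np.arctan2(-ey[0],ey[1]);print("yaw",yaw,y2)
c=P.mean(0);a=(yaw+y2)/2
print("press via box",c+R.from_euler('z',a).apply([-.038,.035,.017]))
print("press via ribs",ray("top",cr((375,398)),.088))
H=np.array([ray("top",cr(p),.087) for p in[(228,218),(433,180),(480,407),(277,448)]]);print(H,np.linalg.norm(H-np.roll(H,-1,0),axis=1))
print("scene ribs check",ray("scene",(173,209),.087))
for n,p,z in[("ring",(570,304),.082),("cup",(57,480),.032),("puck",(697,230),.028)]:print(n,ray("top",cr(p),z))
print("bottle",ray("top",(402,133),.085))
E
```

```text
[[ 0.6482 -0.0263  0.07  ]
 [ 0.6875 -0.2218  0.07  ]
 [ 0.5234 -0.2539  0.07  ]
 [ 0.4824 -0.0595  0.07  ]] [0.1994 0.1673 0.1986 0.1691]
yaw 0.1953098308639611 0.20327769717518746
press via box [ 0.5412 -0.1136  0.087 ]
press via ribs [ 0.5423 -0.114   0.088 ]
[[ 0.6195 -0.053   0.087 ]
 [ 0.6354 -0.1409  0.087 ]
 [ 0.5382 -0.1588  0.087 ]
 [ 0.5213 -0.0723  0.087 ]] [0.0893 0.0987 0.0882 0.1001]
scene ribs check [ 0.5462 -0.1085  0.087 ]
ring [ 0.5821 -0.2     0.082 ]
cup [0.5056 0.0153 0.032 ]
puck [ 0.6184 -0.2802  0.028 ]
bottle [ 0.7266 -0.1361  0.085 ]
```

```bash
cat >> h.py <<'E'
A=0.2; ex=np.array([np.cos(A),np.sin(A),0]); Z=np.array([0,0,1.])
t=np.radians(25); d=np.sin(t)*ex-np.cos(t)*Z; y=np.array([-np.sin(A),np.cos(A),0])
Q=R.from_matrix(np.c_[np.cross(y,d),y,d]).as_quat()
T=np.array([.5415,-.1138,0])+.005*ex   # lowest corner of the tilted tip bears ~4 mm edgeward of the spot
E
python3 - <<'E'
from h import *
from bench import manip,effector
import cv2
effector.close(f_grip=10)
manip.move_pose(T+.2*Z,Q)
manip.servo_line(T+.105*Z)
print(manip.current_clock(),manip.current_tool_pos()-T,manip.current_force())
for n in("scene","top"):
    cv2.imwrite(f"pics/{n}1.png",cv2.resize(viewer.get_image(n)[120:320,60:480] if n=="scene" else viewer.get_image(n)[110:280,260:500],None,fx=1.9 if n=="scene" else 3,fy=1.9 if n=="scene" else 3)[:,:,::-1])
E
```

```text
5.2 [0.00069142 0.00054916 0.10554429] [ 1.41603243 -0.42217395  0.15096535]
```

View pics/scene1.png

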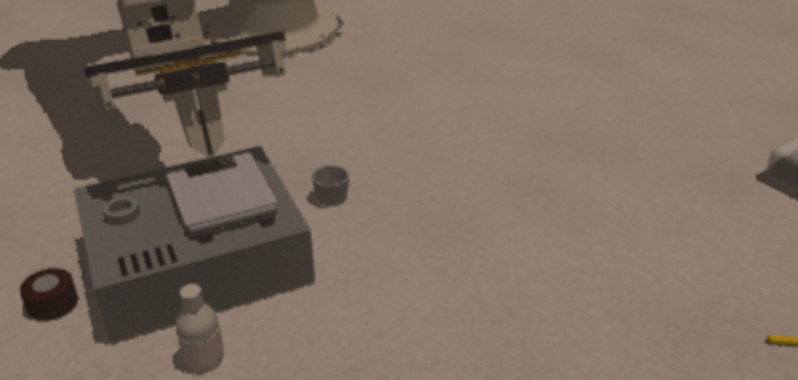

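The closed tips, at (208,152) in the crop, sit just above the ribs at (210,165), and everything else stands as it was. Next I press in small steps while watching the force, then retreat up and back.

```bash
python3 - <<'E'
from h import *
from bench import manip
import cv2
manip.servo_line(T+.096*Z,vel=.05)
f0=manip.current_force()[2]; z=.096; log=[]
while z>.077:
    z-=.001; manip.servo_line(T+z*Z,vel=.02)
    f=manip.current_force()[2]-f0; log.append((round(z,3),round(manip.current_tool_pos()[2],4),round(f,1)))
    if abs(f)>7: break
manip.servo_line(T-.09*ex+(z+.12)*Z,vel=.2)
print(log,manip.current_clock())
manip.sleep(1.2)
cv2.imwrite("pics/scene2.png",cv2.resize(viewer.get_image("scene")[120:320,60:480],None,fx=1.9,fy=1.9)[:,:,::-1])
print(manip.current_clock(),manip.current_tool_pos(),manip.current_force())
E
```

```text
Traceback (most recent call last):
bench.PlanningError: the arm cannot follow that straight line within its joint ranges
```

```bash
python3 - <<'E'
from h import *
from bench import manip
import cv2
p=manip.current_tool_pos(); print(manip.current_clock(),p,manip.current_force(),manip.current_q())
for b,u in((.08,.09),(.06,.09),(.06,.06),(.05,.04),(.04,.08),(.04,.05),(.03,.06)):
    try: manip.servo_line(p-b*ex+u*Z,vel=.2); print("ok",b,u); break
    except manip.PlanningError: pass
manip.sleep(1.2)
cv2.imwrite("pics/scene2.png",cv2.resize(viewer.get_image("scene")[120:320,60:480],None,fx=1.9,fy=1.9)[:,:,::-1])
print(manip.current_clock(),manip.current_tool_pos(),manip.current_force(),manip.current_q())
E
```

```text
9.3833 [ 0.54665019 -0.11283606  0.0814028 ] [-3.51498676  0.16694357  9.48062968] [ 0.929008    0.48117241 -0.74972509  2.22367474  0.63964686  0.19468395
  1.46681077]
ok 0.08 0.09
11.6333 [ 0.46825831 -0.12874607  0.17141632] [ 0.47422619  0.21885373 -0.12693139] [ 1.64798976  0.35944002 -1.4004251   2.30068343  0.35688102  0.40781969
  1.79748588]
```

View pics/scene2.png

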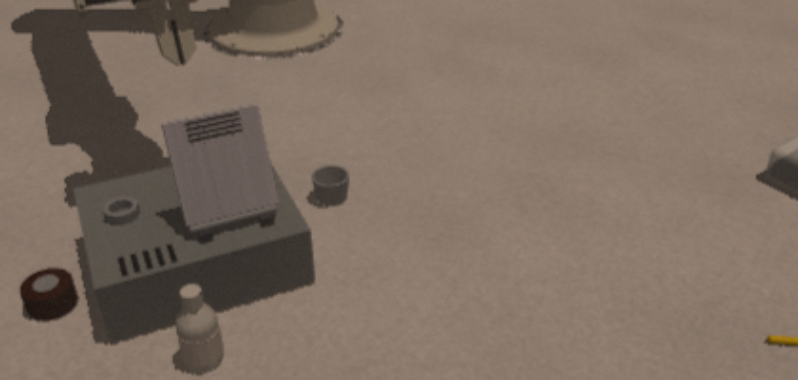

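The hatch stands open with its ribbed edge up at about (212,115) in the crop. The box, ring, cup, puck and bottle look unmoved and the gripper is clear. I'll wait, check the angle, and hand in only if it reads fully open.

```bash
python3 - <<'E'
from h import *
from bench import manip
import cv2
manip.sleep(3)
a=cv2.imread("pics/scene2.png").astype(int)
b=cv2.resize(viewer.get_image("scene")[120:320,60:480],None,fx=1.9,fy=1.9)[:,:,::-1].astype(int)
print("change",abs(a-b)[95:].mean(),abs(a-b)[95:].max())
c=viewer.get_calibration("scene"); f=210/np.tan(np.radians(c["vfov"])/2)
h=np.array([.5415,-.1138,0])+.09*ex+.082*Z
for th in(.6,.8,1.0,1.15):
    p=h-.103*np.cos(th)*ex+.103*np.sin(th)*Z
    q=R.from_quat(c["attitude"]).inv().apply(p-c["eye"]); u=f*q[:2]/q[2]+[c["cx"],c["cy"]]
    print(th,(u-[60,120])*1.9)
print(manip.current_clock())
E
```

```text
change 1.0333274707235927 14
0.6 [203.05545755 125.48237554]
0.8 [203.91595182 117.81004644]
1.0 [205.97948143 113.80779833]
1.15 [208.32358891 113.48834032]
14.6833
```

```bash
python3 -c "
from bench import manip
print(manip.hand_in())"
```

```text
the job is handed in; nothing more can be done
None
```

I pressed the hatch once; it popped open and stayed put for over 3 s with the arm clear and nothing around it visibly moved, its edge consistent with 1.0–1.15 rad (the picture can't narrow it further), and the job is handed in with no verdict shown.

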